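# Roll the cap strips home

## Task

The three cap strips in the aluminium jig are only set loosely on their tubes. Lift the metal roller out of its rest, lay it crosswise in the start notch at the open end of the jig's rails and let go; then press down on its top with the closed, flat fingertips and roll it over the strips, as often re-set as you need, until it drops into the groove against the stop bar and every strip is pressed down level with the rails. Roll it only from above (do not drag it in the grip or shove it from behind, and do not touch the strips with the fingers), press firmly but never hard enough to crack the tubes, and leave the other things where they are.

Things in the scene. Friction and masses are not known exactly. Their poses are not given: they have to be found in the camera images.
- roller_center (a point): centre of the loose metal roller, a plain cylinder 40 mm in diameter and 100 mm long, about 0.34 kg (it varies by 20 percent); the point's x axis runs along the cylinder, y and z turn with it as it rolls. It starts lying in the rest, centre 45 mm above the bench, its axis along the rest's x.
- roller: the same roller (same frame as roller_center)
- rest: the fixed grey rest: two low rods (outer faces 17 mm from the middle plane, tops 29 mm above the bench) between two end plates 40 mm high and 105 mm apart; 121 x 50 mm. Origin: centre of its underside on the bench; x along the roller, z up. The roller's middle is free on both sides.
- jig: the fixed aluminium jig, 150 x 128 mm. Origin: underside of its base plate (which its feet hold 1 to 10 mm over the bench), below the middle of the start notch; x is the rolling direction, from open end to stop bar, y across, z up. Rails 12 mm wide (y = +-46) have tops at z = 34 mm (roller on them: centre at 54, top at 74); guides 108 mm apart, up to z = 44, keep it straight. Strips at x = 30, 45, 60 mm, tops at z = 37 while loose.
- jig_notch (a point): centre of a roller lying in the start notch: jig x = 0, z = 52 mm. The notch runs from x = -10 to +10 mm, 2 mm lower than the rails; between the rails nothing stands higher than 10 mm there. Axes as the jig's.
- jig_stop (a point): centre of a roller lying in the end groove against the stop bar: jig x = 80, z = 51 mm. The rails step down 3 mm at x = 68.5; the bar's face is at x = 100, its top at z = 54 mm. Axes as the jig's. Pressing on the roller with more than about 25 N cracks the tubes; about 12 N is right. The roller lifts 2 mm as it leaves the notch, so press lightly there. Under the fingertips the roller goes half as far as the hand while nothing slips.
- strip0 (a joint): how far the first cap strip (x = 30 mm) is pressed down, m: 0 loose (3 mm proud of the rails), 0.003 level with the rails, 0.0035 its end. Each strip is a row of 8 white caps, 70 mm long across the jig, 7 mm wide. It yields at about 8.5 N downward (more than the roller's own weight), not springing back.
- strip1 (a joint): the same for the second strip (x = 45 mm)
- strip2 (a joint): the same for the third strip (x = 60 mm)
- dropper: bystander, not to be disturbed: dropper bottle with a red rubber teat, 37 mm wide, 96 tall; origin at the centre of its underside
- dish: bystander, not to be disturbed: white porcelain dish, 75 mm wide, 14 tall; origin at the centre of its underside
- cylinder: bystander, not to be disturbed: glass measuring cylinder, 45 mm foot, 128 tall; origin at the centre of its underside
- marker_pen: bystander, not to be disturbed: marker pen lying down, 133 mm long, 17 thick (its y axis runs along it); origin at the centre of its underside
Mind the look-alikes: they are no part of the job. Leave any orange look-alike of the roller alone.

How it is judged (in metres and radians):
On the way, in this order (a step that is already met when the one before it is completed fails the run):
1. the roller lies in the start notch, let go, with the strips still up (x of roller_center in the frame of jig between -0.008 and 0.008 m and z of roller_center in the frame of jig between 0.048 and 0.057 m and contact force between the fingers and roller below 0.1 N and angle between the x axis of roller_center and the y axis of jig, either way round below 0.15 rad and value of joint each of strip0, strip1, strip2 below 0.0012 m), for 0.2 s.
2. the roller is rolled over the second strip under the hand (x of roller_center in the frame of jig between 0.045 and 0.09 m and contact force between the fingers and roller above 2 N and value of joint strip0 above 0.0018 m).
At the end, for the whole second after the job is handed in: The roller lies at rest in the end groove against the stop bar (within 4 mm along the jig, square to within 0.12 rad), and each of the three strips is pressed down by more than 2.2 of its 3 mm (x of roller_center in the frame of jig between 0.076 and 0.084 m and z of roller_center in the frame of jig between 0.047 and 0.054 m and angle between the x axis of roller_center and the y axis of jig, either way round below 0.12 rad and linear speed of roller below 0.01 m/s and value of joint each of strip0, strip1, strip2 above 0.0022 m); the robot touches nothing.
It fails at once if the roller is dragged in the grip or shoved from behind over the strips (the hand acts on it from below its upper part) (x of roller_center in the frame of jig between 0.018 and 0.072 m and contact force between the fingers and roller above 1 N and z of the grasp point in the frame of jig below 0.08 m).
It fails at once if the hand presses the roller on the jig from above with more than 30 N in all (contact force between roller and jig above 30 N and z of the grasp point in the frame of jig above 0.08 m).
It fails at once if the fingers press on a strip (contact force between the fingers and strip0 above 1 N or contact force between the fingers and strip1 above 1 N or contact force between the fingers and strip2 above 1 N).
It fails at once if a bystander is moved by more than 2 cm (distance of any of dropper, dish, cylinder, marker_pen from where it was at the start of the episode above 0.02 m).
It also fails if it takes over 72 s, if anything falls off the work surface, if the arm or the gripper's body presses on something with over 40 N, if the wrist force passes 120 N, or if a joint passes its speed limit or range.

## Robot

A 6-joint arm with a two-finger parallel gripper is mounted at the origin on the work surface; the furniture and walls round the work are solid. World frame = base frame: x ahead of the robot, y to its left, z up, the work surface at z = 0. Lengths are in mm, angles in rad, forces in N, time in s.
With the tool pointing down it reaches from about 275 to 725 mm from the base axis. Payload 5.6 kg.
Tool frame: the origin (TCP) lies at the very end of the fingers, on their centre line; the grasp point (between the pads) lies bot.grasp_offset behind it (bot.grasp_offset is the distance from the TCP to the grasp point, in mm); z points along the fingers, y is the direction in which the jaws open and shut (so a half turn about z gives the same grasp; the last joint's range is limited). The gripper opens to 85 mm and grips with 20 to 120 N. Pads are 22 mm wide; open, the fingers measure 114 mm over their backs; the gripper's body (76 mm by 85 mm) begins 54 mm behind the grasp point. The pads swing forward as they close: fully open they stand 13 mm farther back than shut.
Start: joints at [-0.839, 0.255, 0.108, 0, -1.424, -0.285], TCP at [237.663, -495.993, 231.283] pointing down, gripper open.
Joint ranges: [-2.95, 2.95], [-1.21, 1.97], [-1.09, 1.5], [-2.87, 1.71], [-2.94, -0.07], [-3.05, 3.05]. Speed limits (rad/s): [2.57, 2.57, 3.14, 3.14, 3.14, 3.14].

## Interface

Orientations are given as a unit quaternion [x, y, z, w].
In Python, from bench import bot gives the robot as it stands.
- The arm moves only by the tool servo_tool, never from a script. Its argument "targets" is a list of rows, each an object with "hand": the opening, from 0 (shut) to 1 (fully open); "dp": the shift along the tool's x, y, z in mm, a list of three; "rotation": the turn, a rotation vector about the tool's x, y, z in degrees, a list of three. A call has 1 to 5 rows; each row is the pose to reach, as a shift and turn from the pose commanded when the call began, along the tool's axes at that moment; what a row does not reach only later rows make up. A row lasts 1/10 s, in which the tool goes at most 50 mm and 8.59 degrees, less where a joint would pass 70% of its speed; a pose out of reach is approached as far as the arm can. A call with a gripper value outside its range is refused whole. The fingers move at their own pace and stop on an object; the grip force is fixed at half the most. Time passes only in rows, so rows that repeat a pose let the fingers close. It gives the time, the measured TCP pose, the force and the opening at its end, in the units of the state.
- bot.get_state(): the state, without advancing time (a new reading comes with each control period).
- bot.capture(name): name is "scene" or "top"; returns the picture (384x512x3 uint8, red, green, blue); there is no depth.
- bot.get_calibration(name): a dict with "mtx" (3x3 intrinsics, pixels), "k1" (the pictures are not rectified: a ray, as slopes to the right and down, at radius r is drawn at 1 + k1 r^2 times it, then the intrinsics apply), "T" (4x4, takes a point from camera to world coordinates). Camera axes: x right, y down, z forward; pixel columns grow to the right and rows downward; lengths in mm; the calibration is good to about 2 mm. A picture is of the moment at which its call begins. get_calibration takes no time and is no camera call.
- bot.job_done(): hands the job in, once; it reports no verdict.
The state is a dict: "time_s": time; "joints": joint angles; "joint_velocities": joint speeds; "joint_efforts": joint torques, N m; "position": TCP position; "tcp_rot": TCP orientation; "force": force on the tool from outside, world axes, zero at the start; "ft_torque": the same for the moment, N m; "finger_gap": finger opening in mm.
Only numpy, scipy, OpenCV 4.12 (cv2) and the standard library are available. Lean on these libraries where they do the work, as an engineer would, in place of code of your own. Each camera call takes 0.05 s, during which the arm holds its last target. There are 200 camera calls.

## Working session

There is one attempt and no reset: what is moved stays moved. The work goes in short steps, Python scripts to look and compute and a tool call to move; the robot and the scene stay as the last step left them, time stands still between calls to the robot, and variables do not carry over. Pictures are saved under pics/ and viewed, about 8 in all and at most 12, crops included, and the job is handed in when it is done.

Besides the shell and the picture viewer there is one more tool, called as name([rows], argument=value, ...), one row to a line, values as JSON. servo_tool: Moves the arm, as the interface text tells. Its arguments: {"type":"object","properties":{"targets":{"type":"array","items":{"type":"object","properties":{"hand":{"type":"number"},"dp":{"type":"array","items":{"type":"number"}},"rotation":{"type":"array","items":{"type":"number"}}}}}},"required":["targets"]}

```bash
mkdir -p pics
cat > h.py <<'E'
import numpy as np, cv2
from bench import bot
from scipy.spatial.transform import Rotation as R
def ray(cal,u,v):
    m=cal['mtx'];k=cal['k1'];d=np.array([(u-m[0][2])/m[0][0],(v-m[1][2])/m[1][1]])
    s=d.copy()
    for _ in range(20): s=d/(1+k*(s@s))
    T=np.array(cal['T']); return T[:3,3],T[:3,:3]@np.array([s[0],s[1],1])
def onz(name,u,v,z):
    o,d=ray(bot.get_calibration(name),u,v); return (o+d*(z-o[2])/d[2]).round(1)
def proj(name,p):
    c=bot.get_calibration(name);T=np.array(c['T']);q=T[:3,:3].T@(np.array(p,float)-T[:3,3]);s=q[:2]/q[2]
    s=s*(1+c['k1']*(s@s));m=np.array(c['mtx']);return (m[:2,:2]@s+m[:2,2]).round(1)
def snap(name,fn,crop=None,f=1):
    im=bot.capture(name); cv2.imwrite('pics/raw_'+fn,cv2.cvtColor(im,cv2.COLOR_RGB2BGR))
    o=im if crop is None else im[crop[1]:crop[3],crop[0]:crop[2]]
    cv2.imwrite('pics/'+fn,cv2.cvtColor(cv2.resize(o,None,fx=f,fy=f,interpolation=cv2.INTER_CUBIC),cv2.COLOR_RGB2BGR)); return im
E
python3 - <<'E'
from h import *
a=snap('top','t1.png',f=1.5);b=snap('scene','s1.png',f=1.5)
for n in('top','scene'):
    c=bot.get_calibration(n);print(np.array(c['mtx']).round(1).tolist(),c['k1'],np.array(c['T']).round(2).tolist())
print(bot.get_state(),bot.grasp_offset)
E
```

```text
[[429.2, 0.0, 256.5], [0.0, 429.2, 189.8], [0.0, 0.0, 1.0]] -0.04325865338907211 [[0.03, -1.0, 0.07, 434.09], [-1.0, -0.03, -0.01, 54.86], [0.01, -0.07, -1.0, 970.93], [0.0, 0.0, 0.0, 1.0]]
[[429.9, 0.0, 255.4], [0.0, 429.9, 184.0], [0.0, 0.0, 1.0]] 0.04354757987598949 [[1.0, 0.03, -0.02, 522.97], [0.03, -0.72, 0.69, -546.22], [0.01, -0.69, -0.72, 681.82], [0.0, 0.0, 0.0, 1.0]]
{'time_s': 0.1, 'joints': array([-8.39410574e-01,  2.55707392e-01,  1.07170246e-01, -4.37369863e-04,
       -1.42393324e+00, -2.84620729e-01]), 'joint_velocities': array([-0.00026779, -0.00164977,  0.00290243,  0.00284876,  0.000555  ,
        0.00148168]), 'joint_efforts': array([-2.61247333e-03, -3.87604845e+01,  2.38471699e+01,  5.37790686e+00,
       -3.84118612e-03, -4.61702058e-06]), 'position': array([ 237.50325   , -495.589469  ,  230.48798386]), 'tcp_rot': array([-2.21497888e-01,  9.75160468e-01,  8.36544728e-04, -2.18170685e-04]), 'force': array([-0.16034159,  0.49132719,  0.46432164]), 'ft_torque': array([-0.01606442,  0.01199266, -0.0141707 ]), 'finger_gap': 85.216806837958} 18.700000000000003
```

View pics/t1.png

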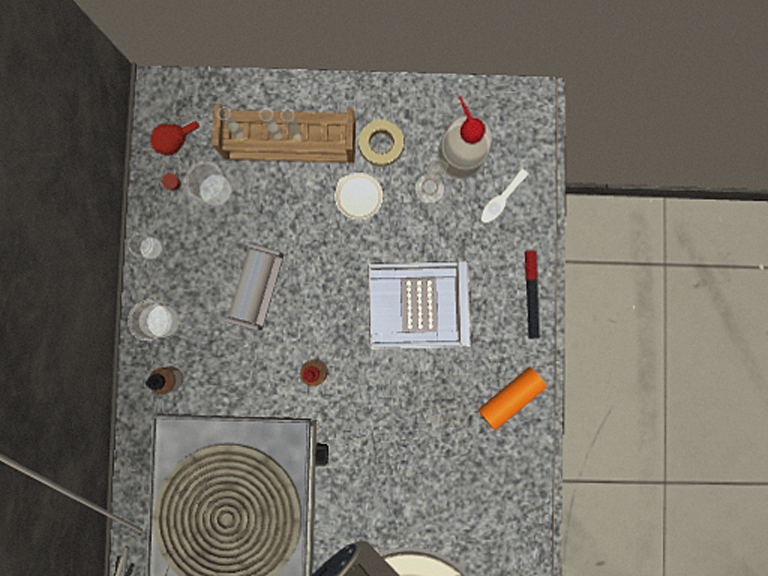

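View pics/s1.png

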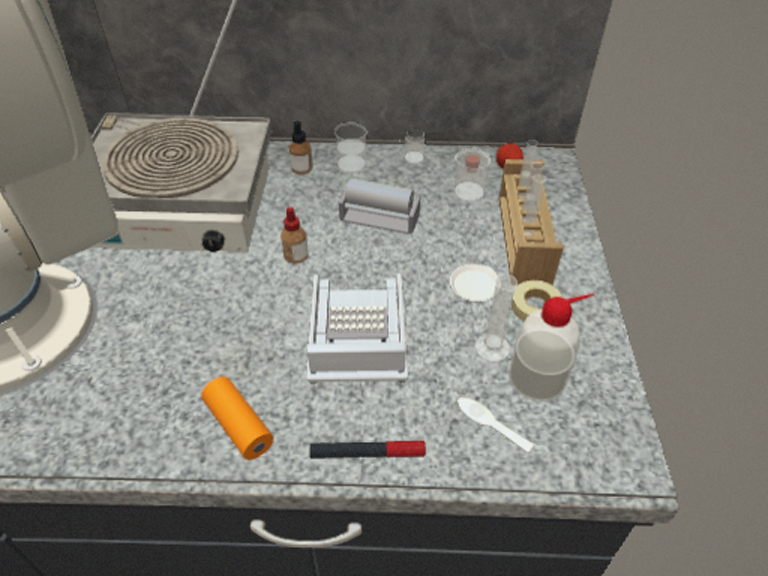

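The top view (1.5x) shows two roller candidates. The metal one in the grey rest at (256,286) fits the description. The orange one at (513,398) is the look-alike and stays put. The jig is at (419,305), with the stop bar on its right side at about x=463. I'll confirm with an enlarged crop.

Run:
```python
from h import *
a=cv2.imread('pics/raw_t1.png');b=cv2.imread('pics/raw_s1.png')
cr=cv2.resize(a[155:240,145:320],None,fx=4.5,fy=4.5,interpolation=cv2.INTER_CUBIC)
cv2.imwrite('pics/c1.png',cr)
cr=cv2.resize(b[110:260,195:290],None,fx=4,fy=4,interpolation=cv2.INTER_CUBIC)
cv2.imwrite('pics/c2.png',cr)
```

```text
(no output)
```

View pics/c1.png

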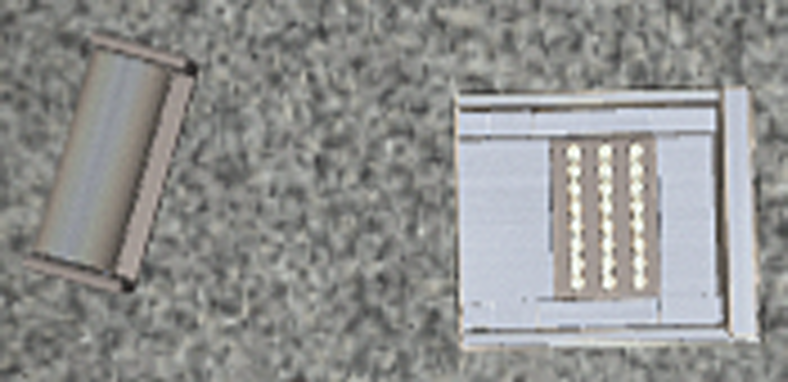

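View pics/c2.png

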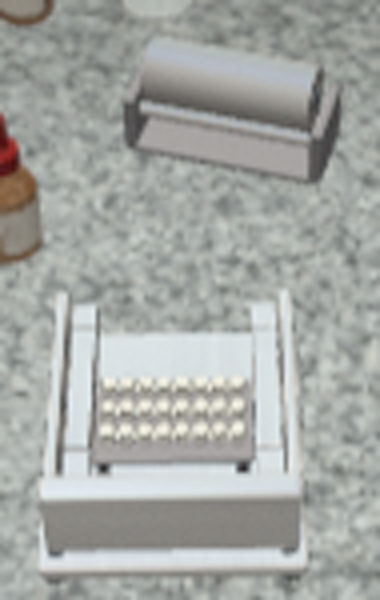

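The crops confirm it: a grey metal roller sits in the rest with end plates near crop pixels (92,35)-(195,68) and (25,262)-(130,288). The jig's open end faces the rest, with three cream cap strips and the bar on the far (-y) side.

Run:
```python
from h import *
a=cv2.imread('pics/raw_t1.png');b=cv2.imread('pics/raw_s1.png')
def caps(im,x0,y0,x1,y1):
    h=cv2.cvtColor(im,cv2.COLOR_BGR2HSV)[y0:y1,x0:x1]; c=im[y0:y1,x0:x1].astype(int)
    m=((c[...,2]-c[...,0]>12)&(c[...,2]>170)).astype(np.uint8)
    v,u=np.nonzero(m);p=np.c_[u+x0,v+y0].astype(float)
    return p,cv2.minAreaRect(p.astype(np.float32))
def tri(pt,ps):
    o1,d1=ray(bot.get_calibration('top'),*pt);o2,d2=ray(bot.get_calibration('scene'),*ps)
    s=np.linalg.lstsq(np.c_[d1,-d2],o2-o1,rcond=None)[0];p,q=o1+s[0]*d1,o2+s[1]*d2
    return ((p+q)/2).round(1),np.linalg.norm(p-q).round(1)
pt,rt=caps(a,262,180,295,225); ps,rs=caps(b,216,200,262,222)
print(len(pt),rt,len(ps),rs)
print('cap field', tri(rt[0],rs[0]), tri(pt.mean(0),ps.mean(0)))
f=lambda x,y:(145+(x+.5)/4.5-.5,155+(y+.5)/4.5-.5)
g=lambda x,y:(195+(x+.5)/4-.5,110+(y+.5)/4-.5)
# strips lines at z~42
for x,y in((574,150),(577,284),(637,150),(640,284)): print('cap',onz('top',*f(x,y),42))
# jig guide corners open-end; triangulate
for n,p,q in(('openA',(459,97),(62,293)),('openB',(463,343),(284,293)),('barA',(736,90),(295,484)),('barB',(745,338),(43,484))):
    print(n,onz('top',*f(*p),49))
print('guide +x open: ',tri(f(459,97),g(284,293)),' -x:',tri(f(463,338),g(62,295)))
P=[onz('top',*f(*p),40) for p in((92,33),(197,68),(130,292),(23,268))]
P=np.array(P);print(P,P.mean(0),[np.linalg.norm(P[i]-P[i-1]).round() for i in range(4)])
ax=(P[0]+P[1]-P[2]-P[3]);print('rest yaw',np.degrees(np.arctan2(ax[1],ax[0])))
Q=np.array([onz('top',*f(*p),45) for p in((97,50),(168,66),(117,272),(42,250))]);print('roller',Q,Q.mean(0))
```

```text
162 ((279.03485107421875, 203.65045166015625), (34.6204719543457, 22.98944664001465), 88.26429748535156) 222 ((237.5, 212.0), (14.0, 35.0), 90.0)
cap field (array([473.3,  -2.1,  36.5]), np.float64(0.9)) (array([474.8,  -1.8,  35.8]), np.float64(2.4))
cap [506.3  13.9  42. ]
cap [441.8  10.8  42. ]
cap [507.1 -16.5  42. ]
cap [442.6 -19.4  42. ]
openA [529.7  70.   49. ]
openB [412.3  64.7  49. ]
barA [536.8 -63.   49. ]
barB [418.2 -69.5  49. ]
guide +x open:  (array([528.7,  69.9,  46.8]), np.float64(2.4))  -x: (array([414.1,  64.7,  46. ]), np.float64(1.0))
[[556.9 249.2  40. ]
 [541.2 197.5  40. ]
 [432.  225.6  40. ]
 [442.1 277.6  40. ]] [493.05  237.475  40.   ] [np.float64(118.0), np.float64(54.0), np.float64(113.0), np.float64(53.0)]
rest yaw -14.156549389836332
roller [[548.  245.4  45. ]
 [541.2 210.7  45. ]
 [441.4 231.2  45. ]
 [450.9 267.7  45. ]] [495.375 238.75   45.   ]
```

servo_tool([
  {"hand": 1, "dp": [-34, 34, 0], "rotation": [0, 0, 8]},
  {"hand": 1, "dp": [-68, 68, 0], "rotation": [0, 0, 16]},
  {"hand": 1, "dp": [-102, 102, 0], "rotation": [0, 0, 24]},
  {"hand": 1, "dp": [-136, 136, 0], "rotation": [0, 0, 32]},
  {"hand": 1, "dp": [-170, 170, 0], "rotation": [0, 0, 40.6]},
])

```text
time_s: 0.6
position: [310.6, -289.2, 231.1]
tcp_rot: [0.1, 0.995, 0.0, -0.0]
force: [0.9, -0.2, 0.5]
finger_gap: 85.4
```

```bash
cat >> h.py <<'E'
def go(x,y,z,yaw=None):
    s=bot.get_state();r=R.from_quat(s['tcp_rot']);m=r.as_matrix();p=np.array(s['position'])
    cy=np.degrees(np.arctan2(m[1,1],m[0,1]))
    print('t',round(s['time_s'],2),'pos',p.round(1),'yawY',cy.round(1),'tilt',m[:,2].round(3),'F',np.array(s['force']).round(1),'gap',round(s['finger_gap'],1))
    print('dp',(m.T@(np.array([x,y,z])-p)).round(1),'rotz',None if yaw is None else round(cy-yaw,1))
E
python3 -c "
from h import *
go(494.5,238.5,200,75)"
```

```text
t 0.6 pos [ 310.6 -289.2  231.1] yawY 78.5 tilt [-0.  0. -1.] F [ 0.9 -0.2  0.5] gap 85.4
dp [-75.4 553.7  31.3] rotz 3.5
```

servo_tool([
  {"hand": 1, "dp": [-4, 49, 0]},
  {"hand": 1, "dp": [-8, 98, 0]},
  {"hand": 1, "dp": [-12, 147, 0]},
  {"hand": 1, "dp": [-16, 196, 0]},
  {"hand": 1, "dp": [-20, 245, 0]},
])

```text
invalid input
```

servo_tool([
  {"hand": 1, "dp": [-4, 49, 5]},
  {"hand": 1, "dp": [-8, 98, 10]},
  {"hand": 1, "dp": [-12, 147, 15]},
  {"hand": 1, "dp": [-16, 196, 22]},
  {"hand": 1, "dp": [-20, 245, 30]},
])

```text
invalid input
```

servo_tool([
  {"hand": 1, "dp": [0, 40, 0]},
  {"hand": 1, "dp": [0, 46, 0]},
  {"hand": 1, "dp": [0, 46, 0]},
  {"hand": 1, "dp": [0, 46, 0]},
])

```text
invalid input
```

```bash
python3 -c "
from h import *
go(494.5,238.5,110,75)"
```

```text
t 0.6 pos [ 310.6 -289.2  231.1] yawY 78.5 tilt [-0.  0. -1.] F [ 0.9 -0.2  0.5] gap 85.4
dp [-75.4 553.7 121.3] rotz 3.5
```

servo_tool([
  {"hand": 1, "dp": [-4, 49, 0], "rotation": [0, 0, 0]},
  {"hand": 1, "dp": [-8, 98, 0], "rotation": [0, 0, 0]},
  {"hand": 1, "dp": [-12, 147, 0], "rotation": [0, 0, 0]},
  {"hand": 1, "dp": [-16, 196, 0], "rotation": [0, 0, 0]},
  {"hand": 1, "dp": [-20, 245, 0], "rotation": [0, 0, 0]},
])

```text
time_s: 1.1
position: [377.4, -52.5, 231.4]
tcp_rot: [0.097, 0.995, 0.0, 0.0]
force: [1.4, -0.6, 0.6]
finger_gap: 85.2
```

servo_tool([
  {"hand": 1, "dp": [-4, 49, 5], "rotation": [0, 0, 0]},
  {"hand": 1, "dp": [-8, 98, 10], "rotation": [0, 0, 0]},
  {"hand": 1, "dp": [-12, 147, 15], "rotation": [0, 0, 0]},
  {"hand": 1, "dp": [-16, 196, 22], "rotation": [0, 0, 0]},
  {"hand": 1, "dp": [-20, 245, 30], "rotation": [0, 0, 0]},
])

```text
time_s: 1.6
position: [444.7, 184.1, 201.1]
tcp_rot: [0.097, 0.995, 0.0, 0.0]
force: [1.1, -0.4, 0.1]
finger_gap: 85.4
```

servo_tool([
  {"hand": 1, "dp": [0, 40, 0], "rotation": [0, 0, 0]},
  {"hand": 1, "dp": [0, 46, 0], "rotation": [0, 0, 0]},
  {"hand": 1, "dp": [0, 46, 0], "rotation": [0, 0, 0]},
  {"hand": 1, "dp": [0, 46, 0], "rotation": [0, 0, 0]},
])

```text
time_s: 2.0
position: [453.4, 226.4, 201.3]
tcp_rot: [0.097, 0.995, -0.0, -0.0]
force: [-0.4, -0.1, -0.5]
finger_gap: 85.5
```

```bash
python3 -c "
from h import *
go(494.5,238.5,110,75)"
```

```text
t 2.0 pos [453.4 226.4 201.3] yawY 78.8 tilt [-0.001 -0.    -1.   ] F [-0.4 -0.1 -0.5] gap 85.5
dp [-38.1  19.9  91.3] rotz 3.8
```

servo_tool([
  {"hand": 1, "dp": [-20, 10, 45], "rotation": [0, 0, 3.8]},
  {"hand": 1, "dp": [-38, 20, 80], "rotation": [0, 0, 3.8]},
  {"hand": 1, "dp": [-38, 20, 91], "rotation": [0, 0, 3.8]},
  {"hand": 1, "dp": [-38, 20, 91], "rotation": [0, 0, 3.8]},
])

```text
time_s: 2.4
position: [493.8, 237.4, 108.8]
tcp_rot: [0.131, 0.991, -0.002, -0.001]
force: [0.1, -0.3, 1.7]
finger_gap: 85.4
```

Run:
```python
from h import *
go(494.5,238.5,32,75)
snap('scene','s2.png',(200,60,330,200),4)
```

```text
t 2.4 pos [493.8 237.4 108.8] yawY 74.9 tilt [-0.003 -0.003 -1.   ] F [ 0.1 -0.3  1.7] gap 85.4
dp [-0.6  1.5 76.8] rotz -0.1
```

View pics/s2.png

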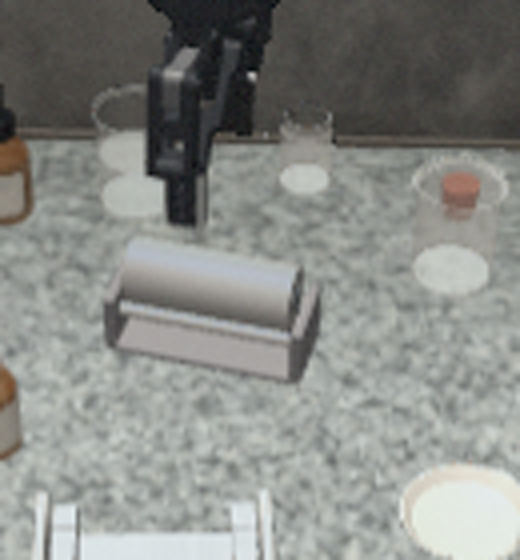

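Run:
```python
from h import *
c=np.array([493.8,237.4]);t=np.array([.26,.966])
P=lambda p:((proj('scene',p)-[200,60])*4).round()
print('near tip',P([*(c-50*t),122]))
a=np.array([.966,-.26])
cc=np.array([494.5,238.5])
print('roller top ends',[P([*(cc+s*50*a),65]) for s in(-1,1)],'near-equator',[P([*(cc+s*50*a-20*t),45]) for s in(-1,1)])
```

```text
near tip [182. 229.]
roller top ends [array([128., 241.]), array([294., 273.])] near-equator [array([118., 289.]), array([284., 322.])]
```

servo_tool([
  {"hand": 1, "dp": [-1, 1, 40], "rotation": [0, 0, 0]},
  {"hand": 1, "dp": [-1, 1, 65], "rotation": [0, 0, 0]},
  {"hand": 1, "dp": [-1, 1, 77], "rotation": [0, 0, 0]},
  {"hand": 0.6, "dp": [-1, 1, 77], "rotation": [0, 0, 0]},
  {"hand": 0.5, "dp": [-1, 1, 77], "rotation": [0, 0, 0]},
])

```text
time_s: 2.95
position: [497.1, 240.7, 35.5]
tcp_rot: [0.13, 0.992, 0.001, 0.001]
force: [0.4, 0.0, 0.2]
finger_gap: 58.8
```

servo_tool([
  {"hand": 0.3, "dp": [0, 0, 0], "rotation": [0, 0, 0]},
  {"hand": 0.3, "dp": [0, 0, 0], "rotation": [0, 0, 0]},
  {"hand": 0.3, "dp": [0, 0, 0], "rotation": [0, 0, 0]},
  {"hand": 0.3, "dp": [0, 0, 0], "rotation": [0, 0, 0]},
])

```text
time_s: 3.35
position: [497.0, 239.9, 35.7]
tcp_rot: [0.13, 0.992, 0.0, 0.001]
force: [-1.2, -3.7, 7.7]
finger_gap: 38.0
```

servo_tool([
  {"hand": 0, "dp": [0, 0, 0], "rotation": [0, 0, 0]},
  {"hand": 0, "dp": [0, 0, 0], "rotation": [0, 0, 0]},
  {"hand": 0, "dp": [0, 0, 0], "rotation": [0, 0, 0]},
])

```text
time_s: 3.65
position: [497.0, 239.9, 35.7]
tcp_rot: [0.13, 0.992, 0.0, 0.001]
force: [-1.9, -2.9, 7.5]
finger_gap: 37.9
```

servo_tool([
  {"hand": 0.6, "dp": [0, 0, 0], "rotation": [0, 0, 0]},
  {"hand": 0.6, "dp": [0, 0, 0], "rotation": [0, 0, 0]},
  {"hand": 0.6, "dp": [0, 0, 4], "rotation": [0, 0, 0]},
  {"hand": 0.6, "dp": [0, 0, 9], "rotation": [0, 0, 0]},
  {"hand": 0.6, "dp": [0, 0, 9], "rotation": [0, 0, 0]},
])

```text
time_s: 4.15
position: [495.4, 239.7, 23.3]
tcp_rot: [0.13, 0.991, -0.001, -0.001]
force: [-0.4, 0.1, -0.3]
finger_gap: 51.1
```

servo_tool([
  {"hand": 0.3, "dp": [0, 0, 0], "rotation": [0, 0, 0]},
  {"hand": 0.3, "dp": [0, 0, 0], "rotation": [0, 0, 0]},
  {"hand": 0.3, "dp": [0, 0, 0], "rotation": [0, 0, 0]},
  {"hand": 0.3, "dp": [0, 0, 0], "rotation": [0, 0, 0]},
])

```text
time_s: 4.55
position: [496.0, 240.1, 24.3]
tcp_rot: [0.13, 0.991, -0.0, -0.0]
force: [0.3, 0.1, 0.1]
finger_gap: 38.3
```

servo_tool([
  {"hand": 0.3, "dp": [0, 0, -20], "rotation": [0, 0, 0]},
  {"hand": 0.3, "dp": [0, 0, -50], "rotation": [0, 0, 0]},
  {"hand": 0.3, "dp": [0, 0, -85], "rotation": [0, 0, 0]},
  {"hand": 0.3, "dp": [0, 0, -85], "rotation": [0, 0, 0]},
])

```text
time_s: 4.95
position: [498.7, 241.6, 114.2]
tcp_rot: [0.13, 0.992, 0.003, 0.003]
force: [1.2, 0.5, -3.2]
finger_gap: 38.6
```

Run:
```python
from h import *
go(471.8,43,110,92.7)
snap('scene','s3.png',(200,50,300,150),6)
```

```text
t 4.95 pos [498.7 241.6 114.2] yawY 75.1 tilt [ 0.008  0.005 -1.   ] F [ 1.2  0.5 -3.2] gap 38.6
dp [ -25.2 -198.9    3.1] rotz -17.6
```

View pics/s3.png

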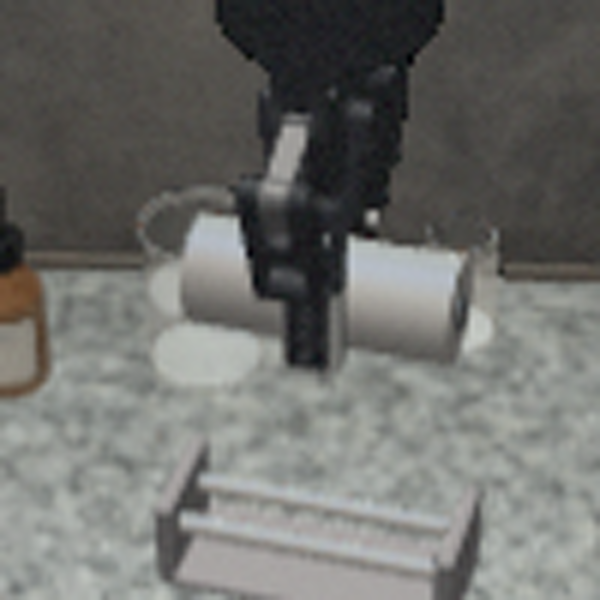

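Run:
```python
from h import *
c=np.array([498.7,241.6]);t=np.array([.257,.966])
for off in (22,28,33):
  p=c-off*t
  for z in(114,119,124,129): print(off,z,((proj('scene',[*p,z])-[200,50])*6).round())
print('roller lower end pts predicted z c=135',[((proj('scene',[*(c+s*50*np.array([.966,-.257])),135])-[200,50])*6).round() for s in(-1,1)])
```

```text
22 114 [310. 370.]
22 119 [310. 358.]
22 124 [310. 347.]
22 129 [310. 335.]
28 114 [305. 379.]
28 119 [305. 368.]
28 124 [305. 356.]
28 129 [305. 345.]
33 114 [301. 387.]
33 119 [301. 376.]
33 124 [301. 364.]
33 129 [301. 353.]
roller lower end pts predicted z c=135 [array([198., 264.]), array([461., 311.])]
```

servo_tool([
  {"hand": 0.3, "dp": [2, -2, 40], "rotation": [0, 0, 0]},
  {"hand": 0.3, "dp": [2, -2, 70], "rotation": [0, 0, 0]},
  {"hand": 0.3, "dp": [2, -2, 82], "rotation": [0, 0, 0]},
  {"hand": 0.3, "dp": [2, -2, 82], "rotation": [0, 0, 0]},
  {"hand": 0.3, "dp": [2, -2, 82], "rotation": [0, 0, 0]},
])

```text
time_s: 5.5
position: [495.1, 240.1, 28.1]
tcp_rot: [0.13, 0.992, 0.001, 0.002]
force: [3.0, 4.0, 1.6]
finger_gap: 38.3
```

Run:
```python
from h import *
go(496,240.1,24.8,75)
```

```text
t 5.5 pos [495.1 240.1  28.1] yawY 75.1 tilt [ 0.004  0.002 -1.   ] F [3.  4.  1.6] gap 38.3
dp [-0.8  0.2  3.3] rotz 0.1
```

Touching the rods. I'll lower a little more, release, and regrasp about 6 mm higher.

servo_tool([
  {"hand": 0.3, "dp": [-1, 0, 2], "rotation": [0, 0, 0]},
  {"hand": 0.6, "dp": [-1, 0, 3], "rotation": [0, 0, 0]},
  {"hand": 0.6, "dp": [-1, 0, 3], "rotation": [0, 0, 0]},
  {"hand": 0.6, "dp": [-1, 0, -2], "rotation": [0, 0, 0]},
  {"hand": 0.6, "dp": [-1, 0, -2], "rotation": [0, 0, 0]},
])

```text
time_s: 6.0
position: [494.7, 238.2, 29.8]
tcp_rot: [0.13, 0.991, -0.0, 0.0]
force: [0.3, 0.4, -0.1]
finger_gap: 51.3
```

Run:
```python
from h import *
go(496,240.1,30.5,75)
```

```text
t 6.0 pos [494.7 238.2  29.8] yawY 75.0 tilt [ 0. -0. -1.] F [ 0.3  0.4 -0.1] gap 51.3
dp [-0.8  2.2 -0.7] rotz 0.0
```

servo_tool([
  {"hand": 0.5, "dp": [-1, 2, -1], "rotation": [0, 0, 0]},
  {"hand": 0.3, "dp": [-1, 2, -1], "rotation": [0, 0, 0]},
  {"hand": 0.3, "dp": [-1, 2, -1], "rotation": [0, 0, 0]},
  {"hand": 0.3, "dp": [-1, 2, -1], "rotation": [0, 0, 0]},
  {"hand": 0.3, "dp": [-1, 2, -1], "rotation": [0, 0, 0]},
])

```text
time_s: 6.5
position: [496.2, 240.0, 31.0]
tcp_rot: [0.13, 0.992, -0.0, 0.0]
force: [-1.6, -1.1, 5.0]
finger_gap: 38.5
```

servo_tool([
  {"hand": 0.3, "dp": [0, 0, -20], "rotation": [0, 0, 0]},
  {"hand": 0.3, "dp": [0, 0, -50], "rotation": [0, 0, 0]},
  {"hand": 0.3, "dp": [0, 0, -80], "rotation": [0, 0, 0]},
  {"hand": 0.3, "dp": [0, 0, -80], "rotation": [0, 0, 0]},
])

```text
time_s: 6.9
position: [498.1, 241.5, 114.0]
tcp_rot: [0.13, 0.992, 0.002, 0.003]
force: [1.3, 0.0, -3.3]
finger_gap: 38.1
```

Run:
```python
from h import *
go(471.8,43,110,92.7)
```

```text
t 6.9 pos [498.1 241.5 114. ] yawY 75.1 tilt [ 0.006  0.004 -1.   ] F [ 1.3  0.  -3.3] gap 38.1
dp [ -25.8 -198.5    3.1] rotz -17.6
```

servo_tool([
  {"hand": 0.3, "dp": [-6, -48, 0], "rotation": [0, 0, -5]},
  {"hand": 0.3, "dp": [-12, -96, 0], "rotation": [0, 0, -10]},
  {"hand": 0.3, "dp": [-19, -144, 0], "rotation": [0, 0, -15]},
  {"hand": 0.3, "dp": [-27, -190, 0], "rotation": [0, 0, -17.6]},
  {"hand": 0.3, "dp": [-27, -198, 0], "rotation": [0, 0, -17.6]},
])

```text
time_s: 7.4
position: [468.5, 37.9, 108.8]
tcp_rot: [-0.022, 1.0, -0.001, -0.002]
force: [0.6, 1.0, -3.1]
finger_gap: 38.4
```

servo_tool([
  {"hand": 0.3, "dp": [0, 0, 0], "rotation": [0, 0, 0]},
  {"hand": 0.3, "dp": [0, 0, 0], "rotation": [0, 0, 0]},
  {"hand": 0.3, "dp": [0, 0, 0], "rotation": [0, 0, 0]},
])

```text
time_s: 7.7
position: [470.9, 42.8, 109.9]
tcp_rot: [-0.023, 1.0, 0.0, -0.0]
force: [0.0, 0.3, -3.7]
finger_gap: 38.2
```

Run:
```python
from h import *
go(473,43,60,92.7)
snap('top','t4.png',(230,140,330,240),6)
```

```text
t 7.7 pos [470.9  42.8 109.9] yawY 92.7 tilt [-0.001  0.    -1.   ] F [ 0.   0.3 -3.7] gap 38.2
dp [-2.1  0.1 49.9] rotz -0.0
```

View pics/t4.png

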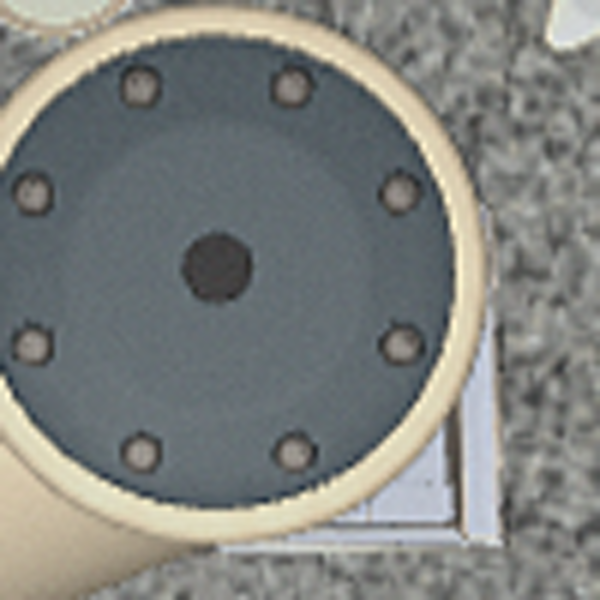

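servo_tool([
  {"hand": 0.3, "dp": [-2, 0, 25], "rotation": [0, 0, 0]},
  {"hand": 0.3, "dp": [-2, 0, 48], "rotation": [0, 0, 0]},
  {"hand": 0.3, "dp": [-2, 0, 48], "rotation": [0, 0, 0]},
  {"hand": 0.3, "dp": [-2, 0, 48], "rotation": [0, 0, 0]},
])

```text
time_s: 8.15
position: [473.2, 42.4, 62.7]
tcp_rot: [-0.024, 1.0, -0.0, -0.0]
force: [0.3, 0.4, -3.2]
finger_gap: 37.8
```

Run:
```python
from h import *
go(473,43,40,92.7)
snap('scene','s5.png',(190,130,290,260),5)
t=np.array([.047,-.999]);a=np.array([.999,.047]);n=np.array([471.8,43.])
P=lambda x,y,z:((proj('scene',[*(n+x*t+y*a),z])-[190,130])*5).round()
print('guides',[P(-22,s*54,46) for s in(-1,1)],'caps x45',P(45,-35,39),P(45,35,39),'roller top ends z94',[P(0,s*50,94) for s in (-1,1)])
```

```text
t 8.15 pos [473.2  42.4  62.7] yawY 92.7 tilt [-0.    -0.001 -1.   ] F [ 0.3  0.4 -3.2] gap 37.8
dp [ 0.2  0.6 22.7] rotz 0.0
guides [array([108., 271.]), array([372., 269.])] caps x45 [148. 407.] [328. 405.] roller top ends z94 [array([107., 226.]), array([365., 224.])]
```

View pics/s5.png

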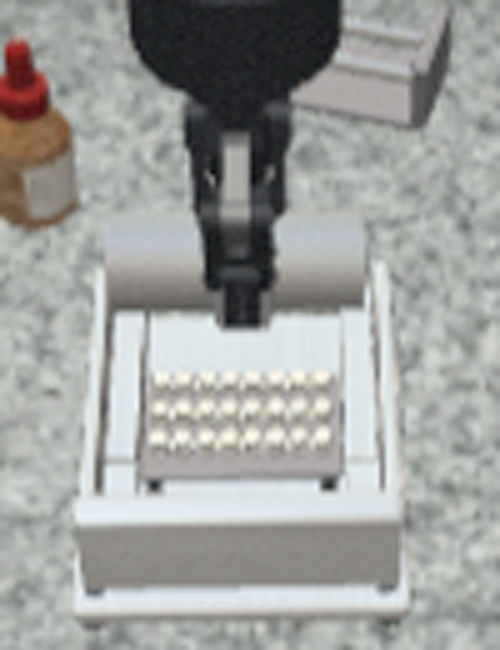

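servo_tool([
  {"hand": 0.3, "dp": [-1, 0, 8], "rotation": [0, 0, 0]},
  {"hand": 0.3, "dp": [-1, 0, 15], "rotation": [0, 0, 0]},
  {"hand": 0.3, "dp": [-1, 0, 18], "rotation": [0, 0, 0]},
  {"hand": 0.3, "dp": [-1, 0, 18], "rotation": [0, 0, 0]},
  {"hand": 0.3, "dp": [-1, 0, 18], "rotation": [0, 0, 0]},
])

```text
time_s: 8.7
position: [474.1, 41.9, 44.5]
tcp_rot: [-0.023, 1.0, -0.0, 0.0]
force: [-0.3, 1.1, -2.8]
finger_gap: 38.3
```

servo_tool([
  {"hand": 0.3, "dp": [0, 0, 1], "rotation": [0, 0, 0]},
  {"hand": 0.3, "dp": [0, 0, 1.5], "rotation": [0, 0, 0]},
  {"hand": 0.3, "dp": [0, 0, 1.5], "rotation": [0, 0, 0]},
])

```text
time_s: 9.0
position: [474.0, 42.0, 43.0]
tcp_rot: [-0.023, 1.0, 0.0, 0.0]
force: [-0.4, -0.9, -3.6]
finger_gap: 38.3
```

servo_tool([
  {"hand": 0.3, "dp": [0, 1, 1], "rotation": [0, 0, 0]},
  {"hand": 0.3, "dp": [0, 1, 1.5], "rotation": [0, 0, 0]},
  {"hand": 0.3, "dp": [0, 1, 1.5], "rotation": [0, 0, 0]},
])

```text
time_s: 9.3
position: [474.1, 42.2, 42.7]
tcp_rot: [-0.023, 1.0, -0.001, 0.0]
force: [-3.7, -3.5, 8.6]
finger_gap: 38.7
```

servo_tool([
  {"hand": 0.3, "dp": [0, 0, 1], "rotation": [0, 0, 0]},
  {"hand": 0.3, "dp": [0, 0, 1], "rotation": [0, 0, 0]},
])

```text
time_s: 9.5
position: [474.2, 42.2, 42.6]
tcp_rot: [-0.023, 1.0, -0.001, 0.001]
force: [-7.3, -2.7, 15.8]
finger_gap: 38.2
```

servo_tool([
  {"hand": 0.3, "dp": [1.5, -1, -2], "rotation": [0, 0, 0]},
  {"hand": 0.3, "dp": [1.5, -1, -2], "rotation": [0, 0, 0]},
])

```text
time_s: 9.7
position: [472.6, 42.0, 42.8]
tcp_rot: [-0.023, 1.0, 0.0, 0.0]
force: [-2.5, -0.5, 3.3]
finger_gap: 37.8
```

servo_tool([
  {"hand": 0.45, "dp": [0, 0, 0], "rotation": [0, 0, 0]},
  {"hand": 0.55, "dp": [0, 0, 0], "rotation": [0, 0, 0]},
  {"hand": 0.6, "dp": [0, 0, 0], "rotation": [0, 0, 0]},
  {"hand": 0.6, "dp": [0, 0, 0], "rotation": [0, 0, 0]},
  {"hand": 0.6, "dp": [0, 0, 0], "rotation": [0, 0, 0]},
])

```text
time_s: 10.2
position: [472.6, 42.0, 42.4]
tcp_rot: [-0.023, 1.0, -0.0, 0.0]
force: [0.4, 0.8, -0.5]
finger_gap: 51.3
```

servo_tool([
  {"hand": 0.6, "dp": [0, 0, -15], "rotation": [0, 0, 0]},
  {"hand": 0.6, "dp": [0, 0, -35], "rotation": [0, 0, 0]},
  {"hand": 0.6, "dp": [0, 0, -75], "rotation": [0, 0, 0]},
  {"hand": 0.6, "dp": [0, 0, -120], "rotation": [0, 0, 0]},
  {"hand": 0, "dp": [0, 0, -120], "rotation": [0, 0, 0]},
])

```text
time_s: 10.7
position: [476.4, 42.6, 168.8]
tcp_rot: [-0.023, 1.0, 0.001, 0.006]
force: [0.5, 0.9, -0.4]
finger_gap: 38.3
```

Run:
```python
from h import *
go(473,43,90,92.7)
snap('scene','s6.png',(190,130,290,260),5)
t=np.array([.047,-.999]);a=np.array([.999,.047]);n=np.array([472.5,43.])
P=lambda x,y,z:((proj('scene',[*(n+x*t+y*a),z])-[190,130])*5).round()
print('near equator z56',[P(20,s*50,56) for s in(-1,1)],'top',[P(0,s*50,76) for s in (-1,1)])
```

```text
t 10.7 pos [476.4  42.6 168.8] yawY 92.7 tilt [ 0.012  0.002 -1.   ] F [ 0.5  0.9 -0.4] gap 38.3
dp [ 4.3  0.4 78.7] rotz -0.0
near equator z56 [array([112., 330.]), array([367., 328.])] top [array([112., 258.]), array([366., 257.])]
```

View pics/s6.png

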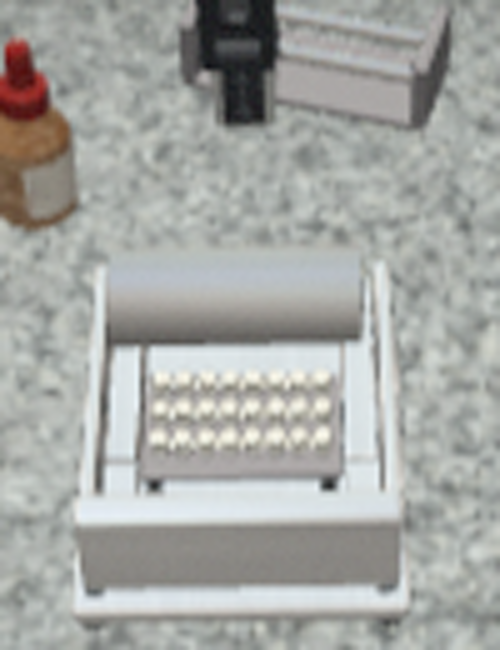

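Run:
```python
from h import *
s=bot.get_state();print(np.array(s['joints']).round(3))
g=cv2.cvtColor(cv2.imread('pics/raw_s6.png'),cv2.COLOR_BGR2GRAY).astype(int)
for c in(214,216,218,258,260): print(c,g[180:230,c].tolist())
t=np.array([.047,-.999]);a=np.array([.999,.047]);n=np.array([472.5,42.])
foot=3
def sil(x,y):
    z0=(52 if x<1 else 54 if x<68 else 51)+foot
    th=np.radians(np.arange(-90,91,5))
    return max((proj('scene',[*(n+(x+20*np.cos(q))*t+y*a),z0+20*np.sin(q)])[1] for q in th))
for x in(0,10,20,30,45,60,70,80): print(x,sil(x,-46),sil(x,46), proj('scene',[*(n+x*t-46*a),37]))
```

```text
[ 4.200e-01  1.370e-01 -2.100e-01  1.000e-03 -1.216e+00 -1.945e+00]
214 [182, 188, 187, 186, 188, 190, 190, 186, 184, 177, 169, 161, 148, 139, 127, 120, 109, 98, 94, 165, 214, 226, 226, 225, 224, 226, 225, 225, 225, 225, 224, 224, 223, 224, 224, 224, 224, 225, 223, 223, 223, 202, 187, 218, 227, 227, 228, 226, 224, 224]
216 [180, 186, 186, 187, 188, 190, 189, 187, 183, 179, 170, 158, 152, 138, 130, 122, 112, 103, 94, 171, 217, 228, 228, 228, 229, 227, 228, 228, 227, 228, 228, 227, 226, 225, 225, 225, 224, 222, 223, 223, 224, 202, 185, 216, 223, 223, 224, 224, 220, 223]
218 [184, 188, 187, 186, 191, 189, 189, 187, 184, 178, 170, 161, 151, 139, 131, 119, 107, 102, 95, 132, 150, 136, 126, 126, 128, 114, 101, 106, 109, 117, 109, 97, 112, 121, 120, 118, 115, 121, 129, 142, 152, 155, 154, 153, 158, 148, 171, 208, 215, 220]
258 [184, 186, 187, 188, 191, 189, 186, 187, 184, 181, 170, 164, 151, 142, 128, 117, 107, 98, 132, 172, 186, 188, 188, 184, 182, 178, 180, 185, 197, 191, 155, 129, 129, 127, 139, 154, 161, 175, 167, 144, 150, 146, 151, 158, 154, 197, 227, 227, 225, 223]
260 [184, 185, 186, 185, 190, 188, 189, 187, 184, 178, 169, 160, 152, 139, 127, 114, 108, 96, 171, 215, 225, 225, 225, 225, 226, 225, 225, 225, 225, 224, 224, 223, 223, 224, 224, 223, 223, 223, 223, 224, 224, 202, 204, 227, 228, 227, 228, 223, 222, 223]
0 199.3 199.0 [215.5 195.4]
10 202.4 202.1 [215.3 199.1]
20 206.3 205.9 [215.  202.8]
30 210.2 209.8 [214.8 206.6]
45 216.1 215.7 [214.4 212.4]
60 222.2 221.8 [214.  218.4]
70 227.4 227.0 [213.7 222.4]
80 231.6 231.2 [213.4 226.5]
```

servo_tool([
  {"hand": 0, "dp": [0, 0, 0], "rotation": [0, 0, -8.5]},
  {"hand": 0, "dp": [0, 0, 0], "rotation": [0, 0, -17]},
  {"hand": 0, "dp": [0, 0, 0], "rotation": [0, 0, -25.5]},
  {"hand": 0, "dp": [0, 0, 0], "rotation": [0, 0, -34]},
  {"hand": 0, "dp": [0, 0, 0], "rotation": [0, 0, -42.5]},
])

```text
time_s: 11.25
position: [471.9, 41.8, 161.2]
tcp_rot: [-0.387, 0.922, 0.0, -0.001]
force: [0.9, 0.1, -0.1]
finger_gap: 0.1
```

servo_tool([
  {"hand": 0, "dp": [0, 0, 0], "rotation": [0, 0, -8.5]},
  {"hand": 0, "dp": [0, 0, 0], "rotation": [0, 0, -17]},
  {"hand": 0, "dp": [0, 0, 0], "rotation": [0, 0, -25.5]},
  {"hand": 0, "dp": [0, 0, 0], "rotation": [0, 0, -34]},
  {"hand": 0, "dp": [0, 0, 0], "rotation": [0, 0, -42.5]},
])

```text
time_s: 11.75
position: [471.9, 41.8, 161.2]
tcp_rot: [-0.695, 0.719, 0.0, -0.001]
force: [0.1, 0.5, 0.4]
finger_gap: 0.2
```

servo_tool([
  {"hand": 0, "dp": [0, 0, 0], "rotation": [0, 0, -5]},
  {"hand": 0, "dp": [0, 0, 0], "rotation": [0, 0, -5]},
  {"hand": 0, "dp": [0, 0, 0], "rotation": [0, 0, -5]},
])

```text
time_s: 12.05
position: [472.1, 41.8, 161.7]
tcp_rot: [0.722, -0.692, -0.0, 0.001]
force: [-0.8, 0.1, 0.4]
finger_gap: 0.0
```

```bash
cat >> h.py <<'E'
_t=np.array([.047,-.999]);_a=np.array([.999,.047]);_n=np.array([472.5,42.])
def sil(x,y,foot=3):
    z0=(52 if x<1 else 54 if x<68 else 51)+foot
    return max((proj('scene',[*(_n+(x+20*np.cos(q))*_t+y*_a),z0+20*np.sin(q)])[1] for q in np.radians(np.arange(-90,1,5))))
def rx():
    g=cv2.cvtColor(bot.capture('scene'),cv2.COLOR_RGB2GRAY).astype(float); out=[]
    X=np.arange(0,90,5.)
    for y,cs,off in((-46,(213,214,215),-.4),(46,(260,261,262),-.9)):
        p=g[:,cs].mean(1); v=[i for i in range(185,240) if p[i]<135 and p[i+1]>=135]
        if not v: out.append(None);continue
        # first edge preceded by dark roller shading
        i=v[0]; e=i+(150-p[i])/(p[i+1]-p[i]) if p[i+1]>150 else i+1
        out.append(round(float(np.interp(e-off,[sil(x,y) for x in X],X)),1))
    print('roller jig x (left,right rail):',out)
def jig(foot=3):
    s=bot.get_state();p=np.array(s['position']);d=p[:2]-_n
    print('t',round(s['time_s'],2),'TCP jig x %.1f y %.1f z %.1f'%(d@_t,d@_a,p[2]-foot),'F',np.array(s['force']).round(1))
E
python3 - <<'E'
from h import *
go(472,50,95,182.7);rx();jig()
E
```

```text
t 12.05 pos [472.1  41.8 161.7] yawY -177.5 tilt [-0.001 -0.    -1.   ] F [-0.8  0.1  0.4] gap 0.0
dp [-8.2 -0.3 66.7] rotz -360.2
roller jig x (left,right rail): [0.0, 0.0]
t 12.1 TCP jig x 0.1 y -0.3 z 158.9 F [-0.4 -0.3  0.5]
```

servo_tool([
  {"hand": 0, "dp": [-7, 1, 45], "rotation": [0, 0, 0]},
  {"hand": 0, "dp": [-7, 1, 73], "rotation": [0, 0, 0]},
  {"hand": 0, "dp": [-7, 1, 78], "rotation": [0, 0, 0]},
  {"hand": 0, "dp": [-7, 1, 78], "rotation": [0, 0, 0]},
  {"hand": 0, "dp": [-7, 1, 78], "rotation": [0, 0, 0]},
])

```text
time_s: 12.6
position: [472.4, 49.1, 85.9]
tcp_rot: [0.723, -0.691, 0.001, -0.001]
force: [0.4, 0.6, 0.6]
finger_gap: 0.1
```

servo_tool([
  {"hand": 0, "dp": [0, 0, 2], "rotation": [0, 0, 0]},
  {"hand": 0, "dp": [0, 0, 4], "rotation": [0, 0, 0]},
  {"hand": 0, "dp": [0, 0, 4], "rotation": [0, 0, 0]},
  {"hand": 0, "dp": [0, 0, 4], "rotation": [0, 0, 0]},
])

```text
time_s: 13.0
position: [471.3, 48.9, 80.7]
tcp_rot: [0.723, -0.691, 0.0, -0.0]
force: [-0.2, -0.3, 0.2]
finger_gap: -0.0
```

servo_tool([
  {"hand": 0, "dp": [0, 0, 2], "rotation": [0, 0, 0]},
  {"hand": 0, "dp": [0, 0, 3], "rotation": [0, 0, 0]},
  {"hand": 0, "dp": [0, 0, 3], "rotation": [0, 0, 0]},
])

```text
time_s: 13.3
position: [471.0, 48.8, 77.2]
tcp_rot: [0.723, -0.691, -0.0, 0.0]
force: [-0.4, 0.1, 0.3]
finger_gap: 0.1
```

servo_tool([
  {"hand": 0, "dp": [0, 0, 1], "rotation": [0, 0, 0]},
  {"hand": 0, "dp": [0, 0, 1], "rotation": [0, 0, 0]},
])

```text
time_s: 13.5
position: [471.2, 48.8, 76.7]
tcp_rot: [0.723, -0.691, 0.0, 0.0]
force: [-0.7, -0.5, 2.8]
finger_gap: -0.2
```

servo_tool([
  {"hand": 0, "dp": [0, 0, 0.8], "rotation": [0, 0, 0]},
  {"hand": 0, "dp": [0, 0, 0.8], "rotation": [0, 0, 0]},
])

```text
time_s: 13.7
position: [471.4, 48.7, 76.6]
tcp_rot: [0.723, -0.691, 0.0, -0.0]
force: [-3.5, 0.6, 10.3]
finger_gap: -0.0
```

servo_tool([
  {"hand": 0, "dp": [2.5, 0, 0], "rotation": [0, 0, 0]},
  {"hand": 0, "dp": [5, 0, -0.5], "rotation": [0, 0, 0]},
  {"hand": 0, "dp": [7.5, 0, -0.9], "rotation": [0, 0, 0]},
  {"hand": 0, "dp": [10, 0, -1.3], "rotation": [0, 0, 0]},
])

```text
time_s: 14.1
position: [472.2, 39.2, 77.8]
tcp_rot: [0.723, -0.691, 0.0, -0.001]
force: [-1.9, 2.0, 6.7]
finger_gap: -0.3
```

Run:
```python
from h import *
rx();jig(4.7)
```

```text
roller jig x (left,right rail): [4.6, 3.8]
t 14.15 TCP jig x 3.0 y -0.5 z 73.1 F [-3.2 -0.1  7. ]
```

servo_tool([
  {"hand": 0, "dp": [4, 0, -0.5], "rotation": [0, 0, 0]},
  {"hand": 0, "dp": [8, 0, -0.7], "rotation": [0, 0, 0]},
  {"hand": 0, "dp": [12, 0, -0.7], "rotation": [0, 0, 0]},
  {"hand": 0, "dp": [16, 0, -0.6], "rotation": [0, 0, 0]},
  {"hand": 0, "dp": [17, 0, -0.6], "rotation": [0, 0, 0]},
])

```text
time_s: 14.65
position: [473.0, 21.6, 78.6]
tcp_rot: [0.723, -0.691, 0.001, -0.001]
force: [-3.2, -0.1, 8.8]
finger_gap: -0.4
```

Run:
```python
from h import *
rx();jig(4.7)
```

```text
roller jig x (left,right rail): [12.6, 12.1]
t 14.7 TCP jig x 20.4 y -0.4 z 73.9 F [-1.7 -1.1  8.5]
```

servo_tool([
  {"hand": 0, "dp": [0, 0, -8], "rotation": [0, 0, 0]},
  {"hand": 0, "dp": [-8, 0, -8], "rotation": [0, 0, 0]},
  {"hand": 0, "dp": [-16.5, 0, -8], "rotation": [0, 0, 0]},
  {"hand": 0, "dp": [-16.5, 0, -4], "rotation": [0, 0, 0]},
  {"hand": 0, "dp": [-16.5, 0, -2], "rotation": [0, 0, 0]},
])

```text
time_s: 15.2
position: [471.2, 38.8, 78.7]
tcp_rot: [0.723, -0.69, -0.0, 0.0]
force: [0.3, -0.4, -1.1]
finger_gap: -0.1
```

Run:
```python
from h import *
rx();jig(4.7)
```

```text
roller jig x (left,right rail): [12.6, 12.1]
t 15.25 TCP jig x 3.4 y -1.4 z 74.0 F [-0.1 -0.7  1.4]
```

servo_tool([
  {"hand": 0, "dp": [0, 0, 1.3], "rotation": [0, 0, 0]},
  {"hand": 0, "dp": [2, 0, 1.3], "rotation": [0, 0, 0]},
  {"hand": 0, "dp": [5, 0, 1.3], "rotation": [0, 0, 0]},
  {"hand": 0, "dp": [8, 0, 1.3], "rotation": [0, 0, 0]},
  {"hand": 0, "dp": [11, 0, 1.3], "rotation": [0, 0, 0]},
])

```text
time_s: 15.75
position: [472.3, 27.3, 78.9]
tcp_rot: [0.723, -0.691, 0.0, -0.0]
force: [-3.8, 2.0, 7.8]
finger_gap: -0.3
```

servo_tool([
  {"hand": 0, "dp": [3, 0, 0], "rotation": [0, 0, 0]},
  {"hand": 0, "dp": [6, 0, 0], "rotation": [0, 0, 0]},
])

```text
time_s: 15.95
position: [472.6, 21.4, 78.9]
tcp_rot: [0.723, -0.691, 0.0, -0.0]
force: [-2.5, 2.0, 5.4]
finger_gap: 0.2
```

Run:
```python
from h import *
rx();jig(4.7)
```

```text
roller jig x (left,right rail): [21.2, 21.2]
t 16.0 TCP jig x 21.0 y -0.8 z 74.2 F [-2.8 -0.6  5.8]
```

servo_tool([
  {"hand": 0, "dp": [0, 0, 0.7], "rotation": [0, 0, 0]},
  {"hand": 0, "dp": [4, 0, 0.7], "rotation": [0, 0, 0]},
  {"hand": 0, "dp": [8, 0, 0.7], "rotation": [0, 0, 0]},
  {"hand": 0, "dp": [12, 0, 0.7], "rotation": [0, 0, 0]},
  {"hand": 0, "dp": [15, 0, 0.7], "rotation": [0, 0, 0]},
])

```text
time_s: 16.5
position: [473.5, 5.9, 78.7]
tcp_rot: [0.723, -0.691, 0.001, -0.0]
force: [-2.8, 0.5, 9.6]
finger_gap: -0.4
```

Run:
```python
from h import *
rx();jig(4.7)
```

```text
roller jig x (left,right rail): [28.9, 29.0]
t 16.55 TCP jig x 36.4 y -0.7 z 74.0 F [-2.9 -1.   9.3]
```

servo_tool([
  {"hand": 0, "dp": [0, 0, -7], "rotation": [0, 0, 0]},
  {"hand": 0, "dp": [-8, 0, -7], "rotation": [0, 0, 0]},
  {"hand": 0, "dp": [-15.5, 0, -7], "rotation": [0, 0, 0]},
  {"hand": 0, "dp": [-15.5, 0, -3], "rotation": [0, 0, 0]},
  {"hand": 0, "dp": [-15.5, 0, -1], "rotation": [0, 0, 0]},
])

```text
time_s: 17.05
position: [472.3, 22.3, 78.2]
tcp_rot: [0.724, -0.69, 0.0, 0.0]
force: [-4.9, 1.6, 13.8]
finger_gap: 0.0
```

servo_tool([
  {"hand": 0, "dp": [0, 0, 0.8], "rotation": [0, 0, 0]},
  {"hand": 0, "dp": [0, 0, 1.2], "rotation": [0, 0, 0]},
])

```text
time_s: 17.25
position: [472.4, 21.8, 78.2]
tcp_rot: [0.723, -0.69, 0.0, 0.0]
force: [-5.5, 0.6, 13.5]
finger_gap: 0.1
```

Run:
```python
from h import *
rx();jig(4.7)
```

```text
roller jig x (left,right rail): [29.4, 29.3]
t 17.3 TCP jig x 20.3 y -1.0 z 73.6 F [-4.2  1.1 11.8]
```

servo_tool([
  {"hand": 0, "dp": [4, 0, 0], "rotation": [0, 0, 0]},
  {"hand": 0, "dp": [8, 0, 0], "rotation": [0, 0, 0]},
  {"hand": 0, "dp": [12, 0, 0], "rotation": [0, 0, 0]},
  {"hand": 0, "dp": [15, 0, 0], "rotation": [0, 0, 0]},
])

```text
time_s: 17.7
position: [473.3, 6.8, 78.6]
tcp_rot: [0.723, -0.69, 0.0, -0.0]
force: [-4.3, 2.1, 13.3]
finger_gap: -0.0
```

Run:
```python
from h import *
rx();jig(4.7)
```

```text
roller jig x (left,right rail): [37.1, 37.0]
t 17.75 TCP jig x 35.6 y -0.8 z 73.9 F [-5.1 -0.1 12.7]
```

servo_tool([
  {"hand": 0, "dp": [4, 0, 0], "rotation": [0, 0, 0]},
  {"hand": 0, "dp": [8, 0, 0], "rotation": [0, 0, 0]},
  {"hand": 0, "dp": [12, 0, 0], "rotation": [0, 0, 0]},
  {"hand": 0, "dp": [16, 0, 0], "rotation": [0, 0, 0]},
  {"hand": 0, "dp": [17, 0, 0], "rotation": [0, 0, 0]},
])

```text
time_s: 18.25
position: [474.3, -10.7, 78.6]
tcp_rot: [0.723, -0.69, 0.001, -0.0]
force: [-3.3, -1.5, 12.1]
finger_gap: -0.0
```

Run:
```python
from h import *
rx();jig(4.7)
```

```text
roller jig x (left,right rail): [0.0, 46.3]
t 18.3 TCP jig x 52.7 y -0.6 z 73.9 F [-3.4 -0.4 11.6]
```

servo_tool([
  {"hand": 0, "dp": [0, 0, -7], "rotation": [0, 0, 0]},
  {"hand": 0, "dp": [-8, 0, -7], "rotation": [0, 0, 0]},
  {"hand": 0, "dp": [-14.5, 0, -7], "rotation": [0, 0, 0]},
  {"hand": 0, "dp": [-14.5, 0, -3], "rotation": [0, 0, 0]},
  {"hand": 0, "dp": [-14.5, 0, -1], "rotation": [0, 0, 0]},
])

```text
time_s: 18.8
position: [473.2, 4.7, 78.3]
tcp_rot: [0.724, -0.69, 0.0, 0.0]
force: [-5.2, 0.9, 15.8]
finger_gap: 0.1
```

servo_tool([
  {"hand": 0, "dp": [0, 0, 0], "rotation": [0, 0, 0]},
  {"hand": 0, "dp": [0, 0, 0], "rotation": [0, 0, 0]},
])

```text
time_s: 19.0
position: [473.1, 4.3, 78.5]
tcp_rot: [0.723, -0.69, 0.0, 0.0]
force: [-1.9, 0.3, 6.2]
finger_gap: -0.1
```

Run:
```python
from h import *
rx();jig(4.7)
```

```text
roller jig x (left,right rail): [45.8, 46.3]
t 19.05 TCP jig x 37.7 y -1.1 z 73.9 F [-2.6  0.9  6. ]
```

servo_tool([
  {"hand": 0, "dp": [0, 0, 0.7], "rotation": [0, 0, 0]},
  {"hand": 0, "dp": [4, 0, 0.7], "rotation": [0, 0, 0]},
  {"hand": 0, "dp": [8, 0, 0.7], "rotation": [0, 0, 0]},
  {"hand": 0, "dp": [12, 0, 0.7], "rotation": [0, 0, 0]},
  {"hand": 0, "dp": [15, 0, 0.7], "rotation": [0, 0, 0]},
])

```text
time_s: 19.55
position: [474.1, -10.8, 78.6]
tcp_rot: [0.723, -0.69, 0.0, -0.0]
force: [-4.4, 1.4, 12.3]
finger_gap: -0.8
```

Run:
```python
from h import *
rx();jig(4.7)
```

```text
roller jig x (left,right rail): [0.0, 54.0]
t 19.6 TCP jig x 53.1 y -0.9 z 73.9 F [-3.9  0.2 10.9]
```

servo_tool([
  {"hand": 0, "dp": [4, 0, 0.1], "rotation": [0, 0, 0]},
  {"hand": 0, "dp": [8, 0, 0.1], "rotation": [0, 0, 0]},
  {"hand": 0, "dp": [12, 0, 0.1], "rotation": [0, 0, 0]},
  {"hand": 0, "dp": [15, 0, 0.1], "rotation": [0, 0, 0]},
])

```text
time_s: 20.0
position: [474.9, -26.1, 78.6]
tcp_rot: [0.723, -0.69, 0.001, -0.0]
force: [-3.1, -0.2, 9.9]
finger_gap: -0.1
```

Run:
```python
from h import *
rx();jig(4.7)
```

```text
roller jig x (left,right rail): [0.0, 0.0]
t 20.05 TCP jig x 68.4 y -0.8 z 73.9 F [-3.1 -0.1 11.2]
```

servo_tool([
  {"hand": 0, "dp": [0, 0, -7], "rotation": [0, 0, 0]},
  {"hand": 0, "dp": [-8, 0, -7], "rotation": [0, 0, 0]},
  {"hand": 0, "dp": [-14.5, 0, -7], "rotation": [0, 0, 0]},
  {"hand": 0, "dp": [-14.5, 0, -3], "rotation": [0, 0, 0]},
  {"hand": 0, "dp": [-14.5, 0, -1], "rotation": [0, 0, 0]},
])

```text
time_s: 20.55
position: [473.9, -10.8, 78.3]
tcp_rot: [0.724, -0.69, 0.0, 0.0]
force: [-4.8, 0.9, 14.8]
finger_gap: -0.2
```

servo_tool([
  {"hand": 0, "dp": [0, 0, 0.2], "rotation": [0, 0, 0]},
  {"hand": 0, "dp": [0, 0, 0.2], "rotation": [0, 0, 0]},
])

```text
time_s: 20.75
position: [473.8, -11.2, 78.6]
tcp_rot: [0.723, -0.69, 0.0, 0.0]
force: [-2.2, 0.7, 5.4]
finger_gap: 0.2
```

Run:
```python
from h import *
rx();jig(4.7)
snap('scene','s7.png',(190,130,290,260),5)
```

```text
roller jig x (left,right rail): [0.0, 61.7]
t 20.8 TCP jig x 53.2 y -1.2 z 73.9 F [-1.6  0.7  6.3]
```

View pics/s7.png

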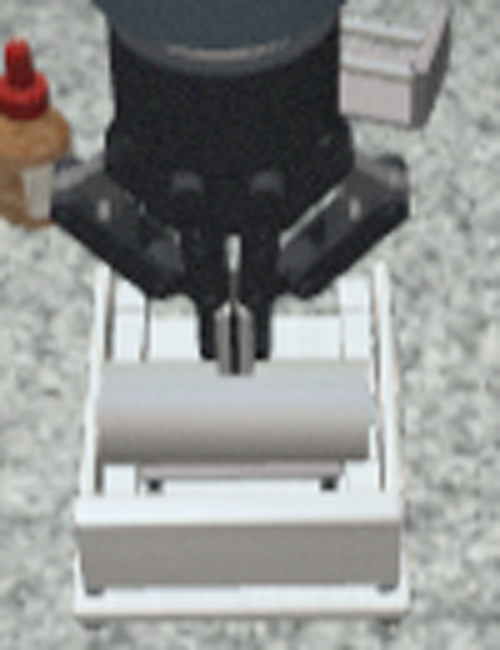

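servo_tool([
  {"hand": 0, "dp": [0, 0, 0.6], "rotation": [0, 0, 0]},
  {"hand": 0, "dp": [4, 0, 0.6], "rotation": [0, 0, 0]},
  {"hand": 0, "dp": [8, 0, 0.5], "rotation": [0, 0, 0]},
  {"hand": 0, "dp": [11, 0, 0.3], "rotation": [0, 0, 0]},
  {"hand": 0, "dp": [14, 0, 0.3], "rotation": [0, 0, 0]},
])

```text
time_s: 21.35
position: [474.5, -25.5, 78.5]
tcp_rot: [0.723, -0.691, 0.0, 0.0]
force: [-1.9, 0.0, 5.7]
finger_gap: -0.4
```

servo_tool([
  {"hand": 0, "dp": [2, 0, 0.1], "rotation": [0, 0, 0]},
  {"hand": 0, "dp": [4, 0, 0.1], "rotation": [0, 0, 0]},
  {"hand": 0, "dp": [6, 0, 0.1], "rotation": [0, 0, 0]},
  {"hand": 0, "dp": [8, 0, 0.1], "rotation": [0, 0, 0]},
  {"hand": 0, "dp": [10, 0, 0.1], "rotation": [0, 0, 0]},
])

```text
time_s: 21.85
position: [474.9, -35.2, 77.6]
tcp_rot: [0.723, -0.691, -0.0, 0.0]
force: [-0.0, 0.2, -0.4]
finger_gap: -0.0
```

Run:
```python
from h import *
rx();jig(4.7)
```

```text
roller jig x (left,right rail): [0.0, 0.0]
t 21.9 TCP jig x 77.3 y -1.3 z 72.8 F [ 0.   0.4 -1. ]
```

servo_tool([
  {"hand": 0, "dp": [0, 0, -20], "rotation": [0, 0, 0]},
  {"hand": 0, "dp": [-30, 0, -60], "rotation": [0, 0, 0]},
  {"hand": 0, "dp": [-70, 0, -90], "rotation": [0, 0, 0]},
  {"hand": 0, "dp": [-115, 0, -100], "rotation": [0, 0, 0]},
  {"hand": 0, "dp": [-160, 0, -100], "rotation": [0, 0, 0]},
])

```text
time_s: 22.4
position: [468.3, 126.9, 179.8]
tcp_rot: [0.723, -0.691, 0.0, -0.002]
force: [1.6, -0.3, 0.1]
finger_gap: 0.2
```

servo_tool([
  {"hand": 0, "dp": [-20, 0, 0], "rotation": [0, 0, 0]},
  {"hand": 0, "dp": [-20, 0, 0], "rotation": [0, 0, 0]},
  {"hand": 0, "dp": [-20, 0, 0], "rotation": [0, 0, 0]},
])

```text
time_s: 22.7
position: [466.4, 144.9, 177.4]
tcp_rot: [0.724, -0.69, -0.0, 0.001]
force: [-0.6, 0.1, -0.4]
finger_gap: 0.4
```

Run:
```python
from h import *
jig(4.7)
im=snap('scene','s8.png',(190,130,290,260),5)
print([((proj('scene',[*(_n+x*_t+y*_a),75.7-.0])-[190,130])*5).round() for x in (75,80) for y in(-50,50)],'top line z75.7 at x=75,80')
```

```text
t 22.7 TCP jig x -103.1 y -1.3 z 172.7 F [-0.6  0.1 -0.4]Traceback (most recent call last):
  File "<stdin>", line 4, in <module>
NameError: name '_n' is not defined
```

View pics/s8.png

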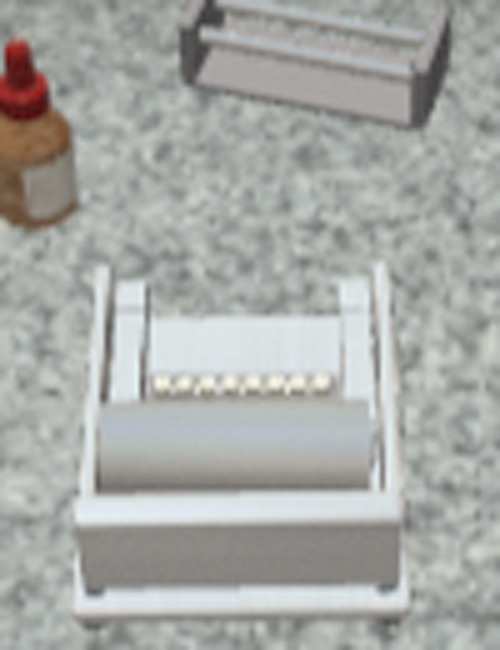

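Run:
```python
from h import *
t=np.array([.047,-.999]);a=np.array([.999,.047]);n=np.array([472.5,42.])
def up(x,y,zc): return min(proj('scene',[*(n+(x-20*np.cos(q))*t+y*a),zc+4.7+20*np.sin(q)])[1] for q in np.radians(np.arange(0,91,3)))
for x,z in((0,52),(72,53.7),(76,51.7),(80,51)): print(x,[up(x,y,z).round(1) for y in(-40,0,40)])
for f in('s6','s8'):
    g=cv2.cvtColor(cv2.imread(f'pics/raw_{f}.png'),cv2.COLOR_BGR2GRAY).astype(int)
    for c in(216,225,237,250,259): print(f,c,g[178:186,c].tolist() if f=='s6' else g[204:216,c].tolist(), g[222:234,c].tolist() if f=='s8' else '')
im=snap('top','t9.png',(225,150,325,250),6)
g=cv2.cvtColor(im,cv2.COLOR_RGB2GRAY).astype(int)
for y in(-40,-15,15,40):
    u0,v=proj('top',[*(n+50*t+y*a),60]);u1,_=proj('top',[*(n+112*t+y*a),60])
    print('top row',int(v),'cols',int(u0),g[int(round(v)),int(u0):int(u1)].tolist())
print('pred roller left/right edge cols x=80:',[proj('top',[*(n+x*t),55.7])[0] for x in(60,100)],'bar face top',proj('top',[*(n+100*t),58.7]))
```

```text
0 [np.float64(178.7), np.float64(178.6), np.float64(178.5)]
72 [np.float64(205.4), np.float64(205.2), np.float64(205.0)]
76 [np.float64(207.7), np.float64(207.5), np.float64(207.3)]
80 [np.float64(209.5), np.float64(209.4), np.float64(209.2)]
s6 216 [173, 165, 180, 186, 186, 187, 188, 190] 
s6 225 [169, 179, 186, 188, 187, 189, 190, 190] 
s6 237 [178, 181, 188, 189, 187, 188, 191, 192] 
s6 250 [156, 178, 187, 187, 184, 187, 192, 191] 
s6 259 [152, 170, 185, 185, 185, 188, 190, 189] 
s8 216 [226, 226, 226, 226, 226, 213, 188, 184, 188, 188, 187, 187] [166, 158, 147, 137, 128, 115, 142, 203, 227, 229, 232, 231]
s8 225 [209, 190, 207, 206, 161, 141, 173, 186, 189, 185, 188, 187] [167, 161, 151, 138, 128, 118, 162, 210, 226, 228, 231, 229]
s8 237 [212, 202, 206, 188, 153, 155, 176, 184, 188, 187, 188, 189] [171, 163, 152, 142, 130, 118, 167, 213, 224, 227, 229, 223]
s8 250 [213, 223, 237, 205, 141, 158, 177, 185, 189, 186, 187, 190] [174, 166, 153, 142, 134, 123, 190, 223, 222, 224, 225, 212]
s8 259 [226, 225, 226, 227, 228, 210, 186, 184, 186, 185, 187, 189] [173, 163, 152, 142, 132, 122, 190, 220, 221, 222, 220, 206]
top row 221 cols 282 [154, 178, 182, 184, 192, 206, 88, 122, 133, 142, 151, 149, 145, 153, 154, 152, 147, 150, 153, 145, 145, 138, 126, 111, 66, 213, 205, 197, 209, 213]
top row 209 cols 282 [151, 156, 153, 158, 254, 147, 87, 126, 137, 144, 151, 151, 144, 151, 154, 149, 149, 151, 155, 148, 146, 136, 124, 96, 124, 204, 202, 203, 209]
top row 195 cols 282 [153, 155, 148, 207, 240, 100, 102, 127, 142, 146, 148, 141, 149, 153, 151, 151, 150, 150, 152, 150, 142, 133, 124, 64, 202, 205, 193, 205, 205]
top row 183 cols 282 [161, 158, 158, 146, 109, 81, 114, 124, 141, 147, 143, 139, 152, 154, 150, 149, 149, 150, 153, 146, 139, 134, 112, 79, 202, 200, 196, 197, 200]
pred roller left/right edge cols x=80: [np.float64(287.0), np.float64(305.7)] bar face top [305.9 201.9]
```

View pics/t9.png

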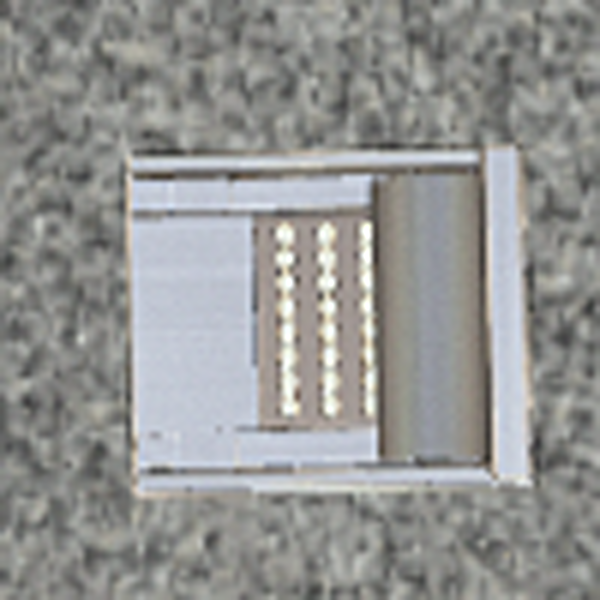

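The roller lies square against the bar, with its edges at columns 287 and 305 as predicted for x = 80 mm, and the hand is clear.

```bash
python3 -c "
from bench import bot
print(bot.job_done())"
```

```text
the job is handed in; nothing more can be done
None
```

I took the metal roller from its rest and re-gripped it once, about 6 mm higher, so the fingertips would clear the strips. I then laid it in the start notch and let go. With the fingers shut and the tool turned 90°, I rolled it over the strips from above in five short strokes. The readings at the end of each move showed about 5–16 N of pressing force. I handed the job in at about 23 s.

**Last checks that agreed:**
- **Roller position:** both cameras put it at jig x of about 80 mm, square against the stop bar. The top-view edges were at columns 287 and 305, against 287.0 and 305.7 predicted.
- **Strips:** over all three, the fingertip height read 74 mm, which is where the roller's top sits when it runs on the rails. That means each strip was pressed down roughly level. This is an inference from the hand height; I did not measure each strip separately.
- **Hand and bystanders:** the hand was clear and touching nothing. I did not measure the bystanders after the move.

**Checks that disagreed:**
- **Image tracker:** its left-rail reading (and sometimes the right) dropped to 0.0 on later strokes. For the left rail the cause was the gripper knuckles blocking the camera's view. I used the right-rail reading, pictures and contact force in its place.
- **Jig foot height:** the images suggested about 2 mm, but contact showed about 4.7 mm. I used the contact value.

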